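# Lay the amber bottle down in its cradle and push it home

### The job

Lay down the amber bottle that stands upright on the foot plate of the metal lay-down cradle: push it over against the stiffly hinged trough until the trough is all the way down, then slide the lying bottle along the trough, cap first, until the cap meets the stop screw, press it home there with 12 to 20 N for half a second, and leave it lying there. Do all the pushing on the bottle, not on the cradle's parts, never with more than 22 N, and do not shift the other things on the bench.

Things in the scene. Friction and masses are not known exactly. Their poses are not given: they have to be found in the camera images.
- bottle: amber bottle with white cap standing free on the cradle's foot plate, 3 to 8 mm before the hinge line; about 0.33 kg, 155 mm tall, straight body 66 mm in diameter up to 100 mm, then shoulder and a 29 mm cap from 124 mm up; balance point about 60 mm up. Origin: centre of its base, z to the cap. Pushed on the cap, beyond the straight body that bears on the trough, its base kicks out
- bottle_cap (a point): centre of the top of the bottle's cap, 155 mm from the bottle's origin along its axis
- cradle: lay-down cradle fixed to the bench, 340 mm long, 104 mm wide. Origin on the bench straight below the hinge; x points along the bench the way the bottle is to fall, z up, y along the hinge. Dark steel foot plate from x = -102 to -2 mm, 12 mm high (the bottle stands on it); runners 6 mm high from x = 0 to 235 mm. Hinge axis at x = 0, z = 14 mm
- trough (a joint): hinge of the aluminium trough, rad: 0 upright, 1.571 fully down (level, toward the cradle's +x) against a rigid stop; starts leaning 0.12 to 0.35. Friction hinge of 0.6 N m: it stays where it is left and must be pushed all the way; on the bottle that takes about 7 N at 95 mm above its base, 13 N or more at 45 mm
- trough_hinge (a point): middle of the trough's hinge axis, turning with the trough: z along the trough away from the hinge, x out of the back of its floor (down when lowered), y along the hinge. The trough is a channel 235 mm long, flat floor 80 mm wide whose inner face passes through the hinge axis (14 mm above the bench when lowered), side lips 16 mm high, 72 mm apart inside
- stop_block: dark steel block on the end of the trough, 223 to 235 mm from the hinge and 45 mm above the trough floor; origin, axes as trough_hinge. It carries the stop screw: a rigid bolt with rubber-tipped head 20 mm wide on the bottle's axis, 33 mm above the floor. The screw is locked at a setting that differs each time and is not measured: its tip lies 180 to 200 mm from the hinge
- spare_bottle: bystander: a second amber bottle of the same kind standing on the bench itself at the back or to the right; origin at its base's centre
- stopper_jar: bystander: brown reagent jar with black stopper, 71 mm wide, 163 mm tall, at the back or to the right (it may have swapped places with the spare bottle); origin at its base's centre
- dropper_a: bystander: small dropper bottle, 30 mm wide, 92 mm tall, nearer the robot, to the left; origin at its base's centre
- dropper_b: bystander: small dropper bottle, 30 mm wide, 92 mm tall, to the right; origin at its base's centre
- vials: bystander: bundle of ten vials, 103x71x46 mm, to the right at the back; origin at its underside's centre
- pincers: bystander: steel tweezers, 134 mm long, lying near the bench's front edge; origin at its underside's centre
Mind the look-alikes: they are no part of the job. What is shaped like the bottle but purple or yellow is not meant.

How it is judged:
On the way, in this order (a step that is already met when the one before it is completed fails the run):
1. the bottle lies in the trough, cap toward the stop screw, and the trough is fully down (within 0.03 rad) (value of joint trough above 1.54 rad and angle between bottle's own z axis and vertical between 1.49 and 1.65 rad and height (world z) of bottle below 0.056 m and y of bottle in the frame of trough_hinge between -0.009 and 0.009 m and angle between the z axis of bottle and the z axis of trough_hinge, either way round below 0.08 rad and z of bottle_cap in the frame of trough_hinge between 0.1 and 0.204 m), for 0.2 s.
2. the lying bottle is pressed against the stop screw (8 N or more arrive at the screw, which the 12 N push leaves after friction) (value of joint trough above 1.54 rad and angle between bottle's own z axis and vertical between 1.49 and 1.65 rad and height (world z) of bottle below 0.056 m and y of bottle in the frame of trough_hinge between -0.009 and 0.009 m and angle between the z axis of bottle and the z axis of trough_hinge, either way round below 0.08 rad and z of bottle_cap in the frame of trough_hinge between 0.175 and 0.204 m and contact force between bottle and stop_block above 8 N), for 0.3 s.
At the end, for the whole second after the job is handed in: The trough is fully down (within 0.03 rad); the bottle lies level in it, between the lips and along it (within 0.08 rad), its cap where the stop screw can be (175 to 204 mm from the hinge), at rest and released (value of joint trough above 1.54 rad and angle between bottle's own z axis and vertical between 1.49 and 1.65 rad and height (world z) of bottle below 0.056 m and y of bottle in the frame of trough_hinge between -0.009 and 0.009 m and angle between the z axis of bottle and the z axis of trough_hinge, either way round below 0.08 rad and z of bottle_cap in the frame of trough_hinge between 0.175 and 0.204 m and linear speed of bottle below 0.01 m/s and angular speed of bottle below 0.1 rad/s); the robot touches nothing.
It fails at once if the robot pushes the bottle with more than 22 N (contact force between any of the fingers, the arm and bottle above 22 N).
It fails at once if the robot pushes on any part of the cradle (more than 3 N) (contact force between any of the fingers, the arm and cradle above 3 N).
It fails at once if a bystander is shifted by more than 20 mm (distance of any of spare_bottle, stopper_jar, dropper_a, dropper_b, vials, pincers from where it was at the start of the episode above 0.02 m).
It fails at once if a standing bystander is tipped (angle between any of spare_bottle, stopper_jar, dropper_a, dropper_b's own z axis and vertical above 0.3 rad).
It also fails if it takes over 72 s, if anything falls off the work surface, if the arm or the gripper's body presses on something with over 40 N, if the wrist force passes 120 N, or if a joint passes its speed limit or range.

### The arm

A 7-joint arm with a two-finger parallel gripper is mounted at the origin on a cart in front of the work surface, level with it; the furniture and walls round the work are solid. World frame = base frame: x ahead of the robot, y to its left, z up, the work surface at z = 0. Lengths are in m, angles in rad, forces in N, time in s.
With the tool pointing down it reaches from about 0.375 to 0.925 m from the base axis. Payload 3.1 kg.
Tool frame: the origin (TCP) lies midway between the tips of the shut fingers; the grasp point (between the pads) lies arm.grip_depth behind it (arm.grip_depth is the distance from the TCP to the grasp point, in m); z points along the fingers, y is the line along which they close (so a half turn about z gives the same grasp; the last joint's range is limited). The gripper opens to 85 mm and grips with 20 to 120 N. Pads are 22 mm wide; open, the fingers measure 114 mm over their backs; the gripper's body (76 mm by 85 mm) begins 54 mm behind the grasp point. The pads swing forward as they close: fully open they stand 13 mm farther back than shut.
Start: joints at [-1.378, 0.383, 0.044, 1.598, -0.018, 1.161, -0.05], TCP at [0.186, 0.623, 0.231] pointing down, gripper open.
Joint ranges: [-2.61, 2.61], [-0.41, 2.15], [-1.48, 1.57], [0, 2.5], [-1.57, 4.71], [0.05, 1.97], [-2.85, 2.85]. Speed limits (rad/s): [2.79, 2.79, 3.14, 3.14, 3.14, 3.14, 3.14].

### API

Orientations are given as [roll, pitch, yaw] about the fixed x, y, z axes, in that order (R = Rz(yaw) Ry(pitch) Rx(roll)).
In Python, from bench import arm gives the robot as it stands. The module is installed in compiled form; this text tells all that it offers. Calls block until the motion is done:
- arm.move_pose(position, orientation): joint-space move of the TCP to a pose.
- arm.move_straight(position, frame=None, speed=0.15, guard=None): straight line of the TCP; frame=None keeps the orientation; speed is the mean speed in m/s. With guard (N) it stops when the force on the tool has changed by that much, and returns True; else False.
- arm.move_j(angles): joint-space move.
- arm.let_go() and arm.grab(strength=None): open the fingers fully, or close them until they stop; strength is the grip in N (None keeps the last).
- arm.pause(seconds).
- arm.ik(position, orientation): joint angles nearest the present ones, or None.
- arm.camera(name): name is "scene" or "top"; returns a dict with "color" (384x512x3 uint8, blue, green, red), "camera_matrix" (3x3 intrinsics, pixels), "pose" (4x4, takes a point from camera to world coordinates). Camera axes: x right, y up, looking along -z (the intrinsics and any distortion apply to the point x, -y, -z); pixel columns grow to the right and rows downward; lengths in m; the calibration is good to about 2 mm. A picture is of the moment at which its call begins. There is no depth.
A pose or a line that the arm cannot do raises arm.PlanningError and nothing moves.
- arm.hand_in(): hands the job in; it is judged then, once.
Readings, each from a call of its own:
- arm.read_time(): time.
- arm.read_joints(): joint angles.
- arm.read_dq(): joint speeds.
- arm.read_joint_efforts(): joint torques, N m.
- arm.read_ee_pos(): TCP position.
- arm.read_eef_rot(): TCP orientation.
- arm.read_ft_force(): force on the tool from outside, world axes, zero at the start.
- arm.read_wrist_torque(): the same for the moment, N m.
- arm.read_gripper_width(): finger opening in m.
- arm.read_grasp_force(): force on a finger pad.
Only numpy, scipy, OpenCV 4.12 (cv2) and the standard library are available. Lean on these libraries where they do the work, as an engineer would, in place of code of your own. Each camera call takes 0.05 s, during which the arm holds its last target. There are 200 camera calls.

## Working session

There is one attempt and no reset: what is moved stays moved. The work goes in short steps, each a Python script; the robot and the scene stay as the last script left them, time stands still between calls to the robot, and variables do not carry over. Pictures are saved under pics/ and viewed, at most 10 in all, crops included, and the job is handed in when it is done.

```bash
mkdir -p pics
python3 - <<'E'
from bench import arm
import cv2,numpy as np
for n in("scene","top"):
    c=arm.camera(n); cv2.imwrite(f"pics/{n}0.png",c["color"]); np.savez(n+".npz",**{k:c[k] for k in("camera_matrix","pose")}); print(n,c["camera_matrix"],c["pose"].round(4),c.keys())
print(arm.grip_depth,arm.read_time(),arm.read_eef_rot(),arm.read_ft_force())
E
```

```text
scene [[364.62532008   0.         259.54009556]
 [  0.         364.62532008 192.57513933]
 [  0.           0.           1.        ]] [[-0.524   0.4184 -0.7419 -0.2325]
 [-0.8517 -0.2466  0.4624  0.4614]
 [ 0.0105  0.8741  0.4856  0.6704]
 [ 0.      0.      0.      1.    ]] dict_keys(['color', 'camera_matrix', 'pose'])
top [[460.54305513   0.         250.59568716]
 [  0.         460.54305513 189.01626596]
 [  0.           0.           1.        ]] [[-0.3288  0.876  -0.3529  0.0327]
 [-0.9444 -0.308   0.1152  0.1368]
 [-0.0077  0.3712  0.9285  1.5751]
 [ 0.      0.      0.      1.    ]] dict_keys(['color', 'camera_matrix', 'pose'])
0.0187 0.1 [-3.13915701e+00  1.21128718e-04  2.85087620e+00] [-0.59115273  0.02080221 -0.94452984]
```

View pics/scene0.png

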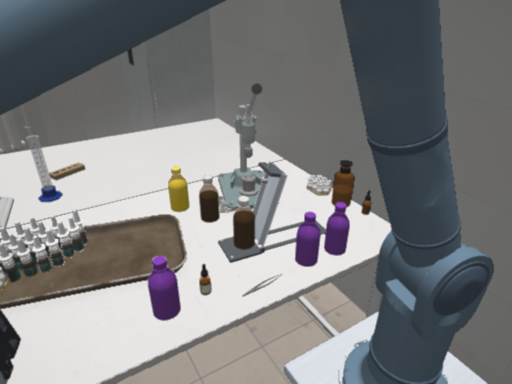

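View pics/top0.png

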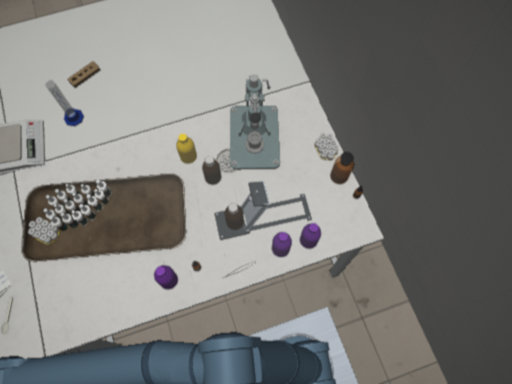

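In the top view, the target is the amber bottle with a white cap on the foot plate, at about (234,213). The things it could be confused with:
- Spare amber bottle at (211,170)
- Jar at (343,167)
- Yellow bottle at (186,147)
- Purple bottles at (165,276), (282,243) and (311,235)

I'll check it in a close crop.

Run:
```python
import cv2,numpy as np
a=cv2.imread("pics/top0.png")[165:275,190:330]; a=cv2.resize(a,None,fx=5.5,fy=5.4,interpolation=cv2.INTER_CUBIC);
b=cv2.imread("pics/scene0.png")[150:275,210:370]; b=cv2.resize(b,None,fx=4.8,fy=4.8,interpolation=cv2.INTER_CUBIC)
def grid(im,x0,y0,f,g):
    for u in range(x0-x0%10+10,x0+int(im.shape[1]/f),10):
        x=int((u-x0+.5)*f); cv2.line(im,(x,0),(x,6),(0,0,255),1); cv2.putText(im,str(u),(x-10,18),0,.35,(0,0,255),1)
    for v in range(y0-y0%10+10,y0+int(im.shape[0]/g),10):
        y=int((v-y0+.5)*g); cv2.line(im,(0,y),(6,y),(0,0,255),1); cv2.putText(im,str(v),(8,y+4),0,.35,(0,0,255),1)
grid(a,190,165,5.5,5.4);grid(b,210,150,4.8,4.8)
cv2.imwrite("pics/tc.png",a);cv2.imwrite("pics/sc.png",b)
```

```text
(no output)
```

View pics/tc.png

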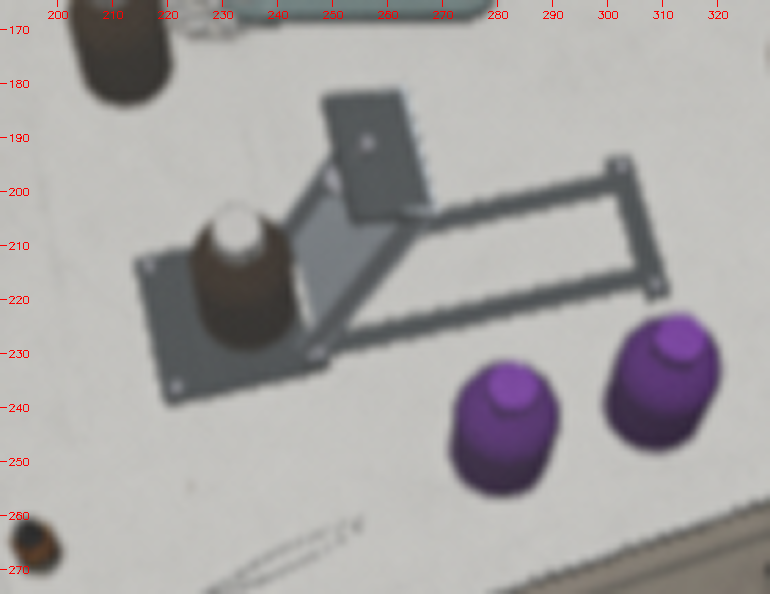

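View pics/sc.png

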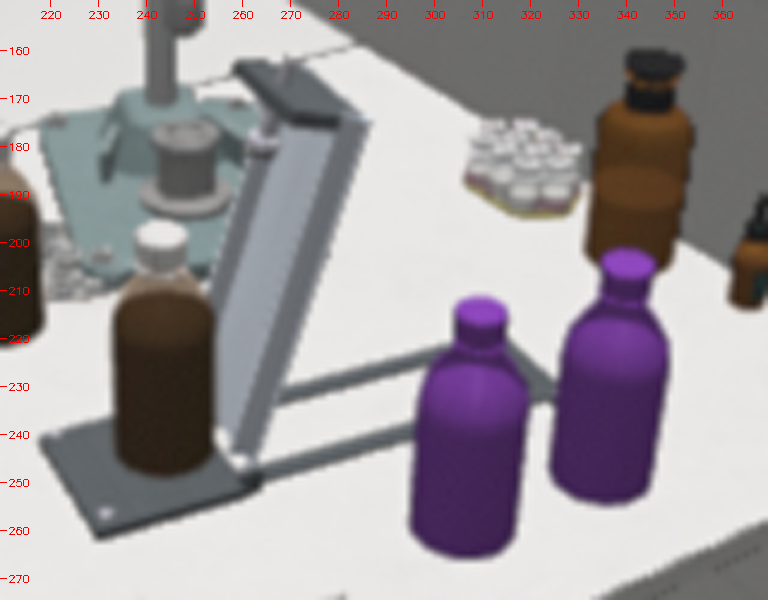

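The crops confirm the choice: the amber, white-capped bottle on the foot plate (top cap about (232.6,207), scene cap about (243,197.5)), with the trough leaning to the right. Next I'll fit the cradle and bottle poses.

```bash
cat > geo.py <<'E'
import numpy as np
C={n:dict(np.load(n+".npz")) for n in("scene","top")}
def proj(n,P):
    c=C[n]; P=np.atleast_2d(P); p=(P-c["pose"][:3,3])@c["pose"][:3,:3]
    K=c["camera_matrix"]; return np.c_[K[0,0]*p[:,0]/-p[:,2]+K[0,2],K[1,1]*-p[:,1]/-p[:,2]+K[1,2]]
def ray(n,uv,z):
    c=C[n];K=c["camera_matrix"]; d=c["pose"][:3,:3]@np.array([(uv[0]-K[0,2])/K[0,0],-(uv[1]-K[1,2])/K[1,1],-1]); o=c["pose"][:3,3]
    return o+d*(z-o[2])/d[2]
E
python3 - <<'E'
from geo import *
from scipy.optimize import least_squares
obs=[("top",(-.102,.052,.012),(214,213)),("top",(-.102,-.052,.012),(220,239.5)),("top",(-.002,-.052,.012),(249.1,233)),
("top",(.235,.052,.006),(304.6,193.6)),("top",(.235,-.052,.006),(311,219.5)),
("scene",(-.102,.052,.012),(217.8,241.2)),("scene",(-.102,-.052,.012),(229.9,262)),("scene",(-.002,-.052,.012),(264.1,250.5))]
def T(s,P):
    c,d=np.cos(s[2]),np.sin(s[2]); P=np.array(P); return np.array([s[0]+c*P[0]-d*P[1],s[1]+d*P[0]+c*P[1],P[2]])
for sel in ("top","scene",""):
    o=[q for q in obs if sel in q[0]]
    f=lambda s:np.concatenate([proj(n,T(s,P))[0]-uv for n,P,uv in o])
    r=least_squares(f,[.6,0,-1.5]); print(sel,r.x.round(4),r.fun.round(1)); s=r.x
    for n,uv in(("top",(232.6,207.1)),("scene",(243,197.5))):
        p=ray(n,uv,.167); d=p[:2]-s[:2];c,e=np.cos(s[2]),np.sin(s[2]); print(n,p.round(4),"cradle",(c*d[0]+e*d[1]).round(4),(-e*d[0]+c*d[1]).round(4))
for n,uv in dict(spare=(211,180),jar=(343,176),p1=(281,253),p2=(309,244),dropa=(196,267),dropb=(357,194),tw1=(226,275),tw2=(256,261),vials=(327,150),micro=(280,166),micro2=(230,166)).items(): print(n,ray("top",uv,0).round(3))
E
```

```text
top [ 5.2200e-01  3.0000e-04 -1.6776e+00] [ 0.  -0.5 -0.1  0.4 -1.4  0.6  0.  -0.6  1.4 -0.1]
top [0.5276 0.0379 0.167 ] cradle -0.0379 0.0015
scene [0.536  0.0362 0.167 ] cradle -0.0372 0.01
scene [ 0.522   0.0021 -1.6591] [-0.2 -0.2  1.1 -0.7 -1.   1. ]
top [0.5276 0.0379 0.167 ] cradle -0.0362 0.0024
scene [0.536  0.0362 0.167 ] cradle -0.0353 0.0109
 [ 5.2170e-01  1.0000e-03 -1.6749e+00] [-0.1 -0.3 -0.2  0.6 -1.5  0.7 -0.2 -0.6  1.3 -0.1  0.3 -0.6  1.  -1.
 -0.8  1. ]
top [0.5276 0.0379 0.167 ] cradle -0.0373 0.002
scene [0.536  0.0362 0.167 ] cradle -0.0366 0.0105
spare [0.714 0.068 0.   ]
jar [ 0.567 -0.4    0.   ]
p1 [ 0.369 -0.08   0.   ]
p2 [ 0.367 -0.184  0.   ]
dropa [0.42  0.215 0.   ]
dropb [ 0.484 -0.42   0.   ]
tw1 [0.359 0.125 0.   ]
tw2 [0.371 0.012 0.   ]
vials [ 0.686 -0.386  0.   ]
micro [ 0.683 -0.193  0.   ]
micro2 [ 0.745 -0.016  0.   ]
```

```bash
cat >> geo.py <<'E'
O=np.array([.522,.001]); YAW=-1.675
ex=np.array([np.cos(YAW),np.sin(YAW)]); ey=np.array([-ex[1],ex[0]])
def W(x,y,z): return list(O+x*ex+y*ey)+[z]
ORI=[np.pi,0,YAW+np.pi]
E
python3 - <<'E'
from geo import *
from bench import arm
t=np.linspace(0,2*np.pi,90)
for y in(-.003,.002,.006,.010):
  b=np.array([W(-.0375+.033*np.cos(a),y+.033*np.sin(a),z) for z in(.012,.112) for a in t])
  for n in("scene","top"):
    p=proj(n,b); print(y,n,"low",p[p[:,1].argmax()].round(1),"u",p[:,0].min().round(1),p[:,0].max().round(1))
arm.grab(20)
print(arm.read_gripper_width())
arm.move_pose(W(-.125,.002,.26),ORI)
print(arm.read_time(),arm.read_ee_pos(),arm.read_joints())
for z in (.10,.035): print(arm.ik(W(-.125,.002,z),ORI))
print(arm.ik(W(.08,.002,.08),ORI))
E
```

```text
-0.003 scene low [245.1 252.2] u 233.0 256.5
-0.003 top low [234.3 231.9] u 223.7 244.0
0.002 scene low [244.4 251.2] u 232.4 255.7
0.002 top low [234.  230.6] u 223.4 243.7
0.006 scene low [243.9 250.4] u 231.8 255.1
0.006 top low [233.8 229.5] u 223.2 243.5
0.01 scene low [243.3 249.7] u 231.3 254.5
0.01 top low [233.5 228.4] u 222.9 243.2
0.0002847881012524181
3.05 [0.53665212 0.12728237 0.25978563] [-0.87307394  0.19031471  0.63981975  1.83008485 -0.12387347  1.16125965
 -0.29295152]
[-0.79626786  0.40563806  0.58547613  1.96525896 -0.29334889  0.85429328
 -0.15746238]
[-0.74710905  0.51276927  0.53157156  1.98880549 -0.37884854  0.73740225
 -0.09123727]
[-0.51402487  0.41095793  0.68747147  2.04837705 -0.36061248  0.8015946
  0.28353589]
```

```bash
cat >> geo.py <<'E'
Y=.004
def force(arm,f0): return np.array(arm.read_ft_force())-f0
def cr(arm):
    p=np.array(arm.read_ee_pos()); d=p[:2]-O; return np.array([d@ex,d@ey,p[2]])
E
python3 - <<'E'
from geo import *
from bench import arm
import cv2
arm.move_straight(W(-.125,Y,.100),speed=.1); arm.pause(.2)
f0=np.array(arm.read_ft_force()); np.save("f0.npy",f0)
print("f0",f0.round(2))
t=arm.read_time()
g=arm.move_straight(W(-.070,Y,.100),speed=.03,guard=1.0)
print(g,cr(arm).round(4),force(arm,f0).round(2),t,arm.read_time())
arm.move_straight(W(cr(arm)[0]+.002,Y,.1),speed=.03); print(cr(arm).round(4),force(arm,f0).round(2),arm.read_time())
c=[arm.camera(n)["color"] for n in("top","scene")]
cv2.imwrite("pics/t1.png",np.hstack([cv2.resize(c[0][165:265,190:290],(400,400)),cv2.resize(c[1][150:270,200:320],(400,400))]))
E
```

```text
f0 [-0.53 -0.37 -0.83]
True [-0.0812  0.0037  0.0998] [0.77 0.45 1.05] 5.0 6.3167
[-0.0799  0.0042  0.1002] [0.05 2.83 2.3 ] 6.5667
```

View pics/t1.png

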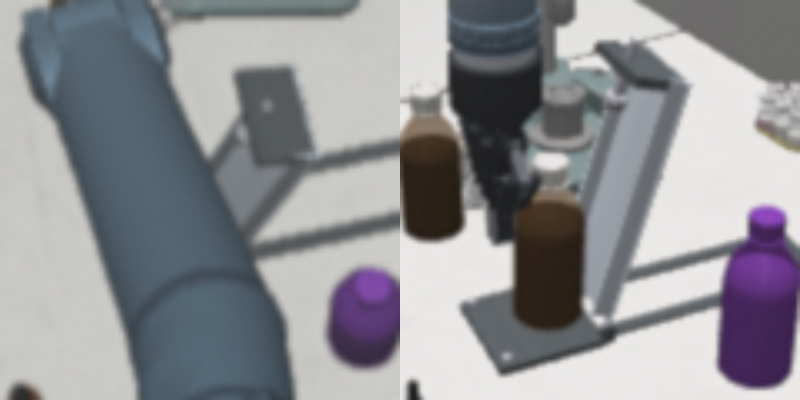

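The fingertip touches the bottle's back at x = -0.080. Now I'll tip it along an arc with force checks.

```bash
cat > arc.py <<'E'
from geo import *
from bench import arm
f0=np.load("f0.npy")
def tcp(th,s=.086,D=.066,xp=-.0035,zp=.012):
    k=min(th/.5,1); px=xp*(1-k); pz=zp+(.014-zp)*k
    u=np.array([np.sin(th),np.cos(th)]); n=np.array([-np.cos(th),np.sin(th)])
    c=np.array([px,pz])+s*u+D*n; return W(c[0]-.011,Y,c[1])
def run(a,b,lim=15,d=.06):
    for th in np.arange(a,b+1e-6,d):
        arm.move_straight(tcp(th),speed=.04); f=force(arm,f0); loc=np.array([f[:2]@ex,f[:2]@ey,f[2]])
        print(f"{th:.2f}",cr(arm).round(4),loc.round(1),round(arm.read_time(),1))
        if np.linalg.norm(loc)>lim: print("LIMIT"); break
E
python3 - <<'E'
from arc import *
import cv2
run(.04,.70)
cv2.imwrite("pics/s2.png",cv2.resize(arm.camera("scene")["color"][140:280,200:360],(640,560)))
E
```

```text
0.04 [-0.0764  0.004   0.1007] [-2.8  0.9  2.4] 6.9
0.10 [-0.0698  0.0039  0.1046] [-0.8  0.5  0.5] 7.2
0.16 [-0.0642  0.0041  0.1082] [-1.3 -0.7  0.7] 7.6
0.22 [-0.0581  0.0042  0.1114] [-1.   0.3  0.9] 7.9
0.28 [-0.0517  0.0042  0.1142] [-0.4  0.8  0.4] 8.2
0.34 [-0.0467  0.0041  0.1167] [-4.   0.   0.8] 8.5
0.40 [-0.0398  0.0042  0.1187] [-5.2  0.8  0.7] 8.9
0.46 [-0.0322  0.0041  0.1203] [-4.3  1.3  1.8] 9.2
0.52 [-0.0251  0.004   0.1214] [-3.1  0.3  0.5] 9.5
0.58 [-0.0185  0.004   0.1221] [-2.6 -0.1  1.2] 9.8
0.64 [-0.012   0.004   0.1224] [-2.5  1.2  1.4] 10.1
0.70 [-0.0054  0.0039  0.1223] [-2.5  0.7  1.7] 10.5
```

View pics/s2.png

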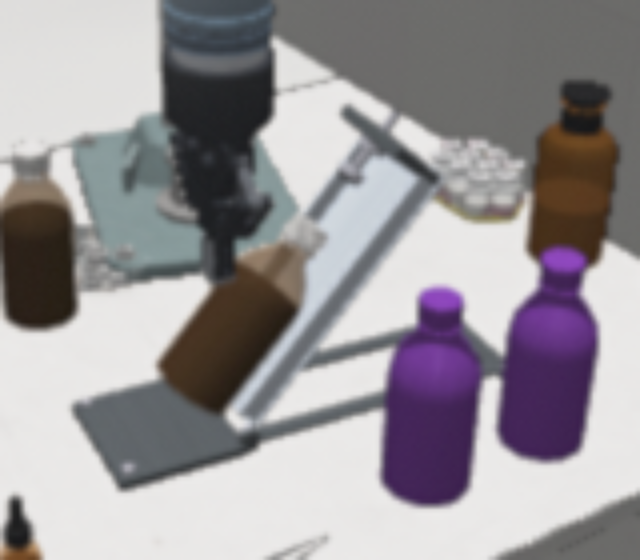

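The bottle leans squarely in the trough, its base at the hinge and its axis in line with the trough. I'll continue.

Run:
```python
from arc import *
import cv2
run(.76,1.36)
cv2.imwrite("pics/s3.png",cv2.resize(arm.camera("scene")["color"][140:280,200:360],(640,560)))
```

```text
0.76 [0.0012 0.0039 0.1218] [-3.2  0.5  2.4] 10.8
0.82 [0.0079 0.0039 0.1209] [-2.5 -0.5  1.9] 11.1
0.88 [0.0143 0.0038 0.1195] [-0.6  0.6  2.4] 11.5
0.94 [0.0205 0.0037 0.1178] [-0.8  0.   2.9] 11.8
1.00 [0.0266 0.0037 0.1158] [-0.8  0.8  2.9] 12.1
1.06 [0.0324 0.0037 0.1134] [-1.2  0.1  1.7] 12.4
1.12 [0.0382 0.0037 0.1107] [-0.5  0.3  3.3] 12.7
1.18 [0.0438 0.0036 0.1075] [0.5 0.3 3.1] 13.0
1.24 [0.0493 0.0035 0.104 ] [0.5 0.8 2. ] 13.4
1.30 [0.0546 0.0035 0.1002] [-0.   0.2  1.2] 13.7
1.36 [0.0598 0.0035 0.0961] [-0.1  1.2  2. ] 14.0
```

View pics/s3.png

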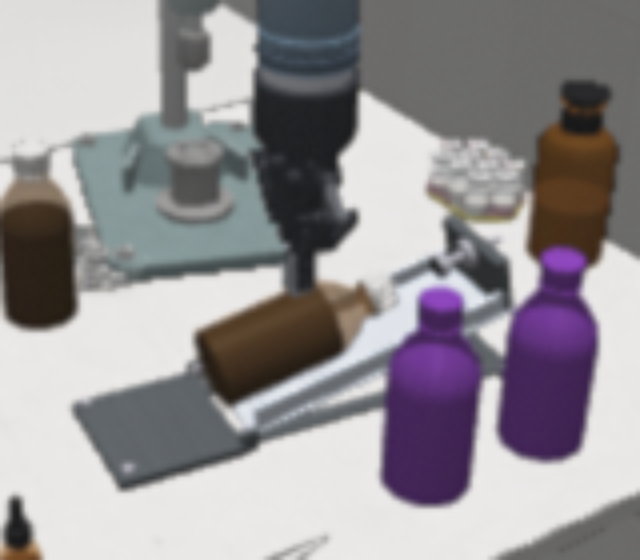

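The bottle lies in the trough with its base at the hinge. The trough is about 0.2 rad short of level, so I'll press the rest down.

Run:
```python
from arc import *
run(1.42,1.51,d=.03)
p=cr(arm); z=p[2]
while z>.072:
    z-=.0008; arm.move_straight(W(p[0],Y,z),speed=.02); f=force(arm,f0)
    print(round(z,4),cr(arm)[2].round(4),f.round(1),round(arm.read_time(),1))
    if f[2]>12: break
arm.pause(.4); print(force(arm,f0).round(1),cr(arm).round(4))
```

```text
1.42 [0.0645 0.0035 0.0918] [-0.4  0.2  1.5] 14.4
1.45 [0.0667 0.0037 0.0896] [0.  1.5 0.7] 14.6
1.48 [0.0689 0.0037 0.0873] [-0.4  0.4  1.4] 14.9
1.51 [0.0711 0.0038 0.0849] [-0.6  0.6  1.1] 15.1
0.0841 0.0841 [0.5 0.3 1.7] 15.4
0.0833 0.0834 [ 0.7 -0.9  3.2] 15.6
0.0825 0.0825 [ 1.2 -1.1  3.2] 15.9
0.0817 0.0816 [ 0.9 -1.7  4.1] 16.1
0.0809 0.0808 [-0.4 -1.4  2.9] 16.4
0.0801 0.08 [ 0.2 -1.   3.4] 16.6
0.0793 0.0796 [ 0.1 -2.   5.2] 16.9
0.0785 0.0795 [ 0.3 -2.6  8.5] 17.1
0.0777 0.0795 [ 0.9 -2.1 11.2] 17.4
0.0769 0.0794 [ 0.  -1.7 13.2] 17.6
[ 1.  -2.3 14. ] [0.0714 0.0074 0.0794]
```

The trough has met its stop: the force rises sharply at z = 0.0795. I'll go behind the base now.

Run:
```python
from arc import *
import cv2
p=cr(arm)
arm.move_straight(W(p[0],p[1],.17),speed=.1)
arm.move_straight(W(-.06,0,.17),speed=.15)
arm.move_straight(W(-.06,0,.040),speed=.1); arm.pause(.2)
f0=np.array(arm.read_ft_force()); np.save("f0.npy",f0); print(f0.round(2),cr(arm).round(4),arm.read_time())
c=[arm.camera(n)["color"] for n in("top","scene")]
cv2.imwrite("pics/t4.png",np.hstack([cv2.resize(c[0][165:265,200:300],(400,400),interpolation=2),cv2.resize(c[1][170:270,210:310],(400,400),interpolation=2)]))
```

```text
[-0.04 -0.36 -0.36] [-0.0602  0.0004  0.0405] 21.7667
```

View pics/t4.png

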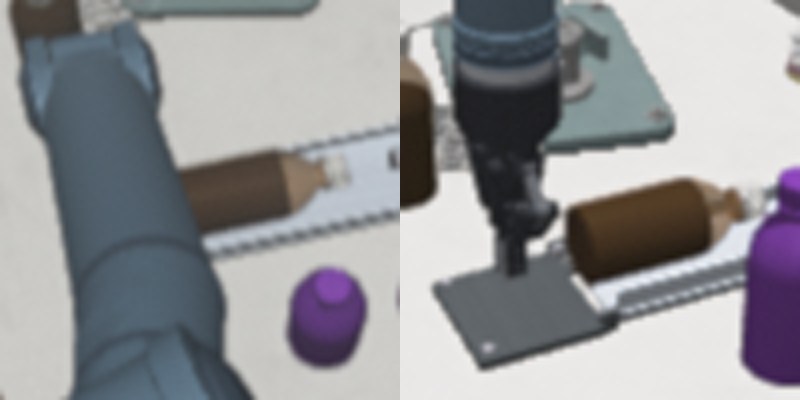

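The bottle lies level and in line, cap toward the screw, with the finger clear behind the base. I'll slide it home.

Run:
```python
from arc import *
x=-.03; arm.move_straight(W(x,0,.040),speed=.06)
def F(): return -(force(arm,f0)[:2]@ex)
g=arm.move_straight(W(.05,0,.040),speed=.03,guard=5.5)
print(g,cr(arm).round(4),force(arm,f0).round(1),round(arm.read_time(),1))
x=cr(arm)[0]
while x<.06 and arm.read_time()<55:
    x+=.0007; arm.move_straight(W(x,0,.040),speed=.02); f=F()
    print(round(x,4),cr(arm).round(4),f.round(1),round(arm.read_time(),1))
    if f>14.3: break
for _ in range(5): arm.pause(.2); print(F().round(1),end=" ")
```

```text
True [ 0.0221 -0.0003  0.0398] [-0.8  1.2  1.7] 24.2
0.0228 [ 0.0222 -0.0001  0.0399] 3.4 24.4
0.0235 [ 0.0222 -0.      0.0399] 5.7 24.7
0.0242 [ 0.0223 -0.      0.0399] 6.6 24.9
0.0249 [ 0.0223 -0.      0.04  ] 7.3 25.2
0.0256 [0.0223 0.     0.04  ] 7.8 25.4
0.0263 [0.0224 0.     0.04  ] 9.0 25.7
0.027 [0.0224 0.0001 0.04  ] 9.5 25.9
0.0277 [0.0224 0.0001 0.0401] 11.8 26.2
0.0284 [0.0224 0.0001 0.0401] 12.2 26.4
0.0291 [0.0224 0.0001 0.0401] 12.7 26.7
0.0298 [0.0225 0.0002 0.0401] 14.8 26.9
13.3 15.0 13.8 14.0 14.3
```

Run:
```python
from arc import *
import cv2
arm.move_straight(W(-.05,0,.040),speed=.05)
arm.move_straight(W(-.06,0,.22),speed=.12); arm.move_straight(W(-.22,0,.25),speed=.15)
print(arm.read_time())
c=[arm.camera(n)["color"] for n in("top","scene")]
cv2.imwrite("pics/t5.png",np.hstack([cv2.resize(c[0][165:265,210:310],(400,400),interpolation=2),cv2.resize(c[1][170:270,230:330],(400,400),interpolation=2)]))
```

```text
32.5667
```

View pics/t5.png

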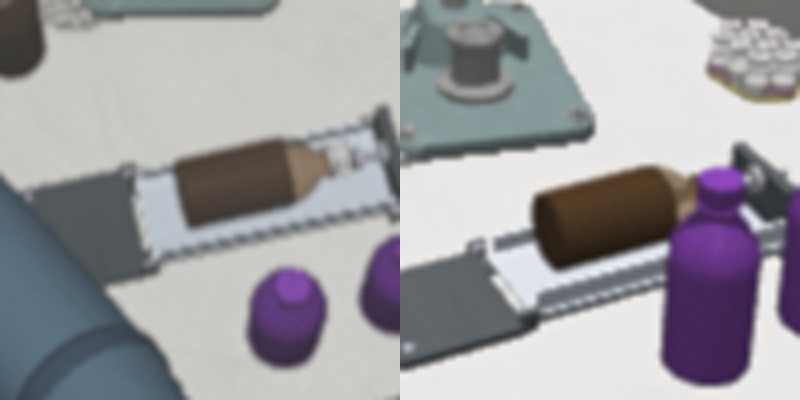

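The cap meets the screw head at about (360,155) in the crop. The bottle lies straight and centred once parallax is allowed for, and the arm is clear.

```bash
python3 -c "
from bench import arm
print(arm.hand_in())"
```

```text
the job is handed in; nothing more can be done
None
```

The job is handed in, with no verdict returned: the bottle lies level in the fully lowered trough, its cap against the stop screw after being pressed there at about 14 N for a second, and the arm was clear of everything by about 33 s.

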